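# Lock the viewing lamp into the bench rail over its spring pad

### The arm

A 6-joint arm with a two-finger parallel gripper is mounted at the origin on the work surface. World frame = base frame: x ahead of the robot, y to its left, z up, the work surface at z = 0. Lengths are in mm, angles in rad, forces in N, time in s.
With the tool pointing down it reaches from about 400 to 925 mm from the base axis. Payload 12.5 kg.
Tool frame: the origin (TCP) lies midway between the tips of the shut fingers; the grasp point (between the pads) lies 19 mm behind it (env.grip_depth is the distance from the TCP to the grasp point, in mm); z points along the fingers, y is the line along which they close (so a half turn about z gives the same grasp; the last joint's range is limited). The gripper opens to 95 mm and grips with 3 to 60 N. Pads are 20 mm wide; open, the fingers measure 119 mm over their backs; the gripper's body (75 mm by 180 mm) begins 59 mm behind the grasp point.
Start: joints at [-1.234, 0.491, 1.559, -0, 1.092, -0.106], TCP at [267.819, -564.73, 214.661] pointing down, gripper open.
Joint ranges: [-3.1, 3.1], [-0.84, 2.19], [0.05, 2.79], [-1.13, 4.28], [0.06, 2.93], [-2.69, 2.69]. Speed limits (rad/s): [2.22, 2.22, 2.79, 3.14, 3.14, 3.14].

### API

Orientations are given as [roll, pitch, yaw] about the fixed x, y, z axes, in that order (R = Rz(yaw) Ry(pitch) Rx(roll)).
In Python, from cell import monitor, viewer, order, env gives the robot as it stands.
- The arm moves only by the tool move_arm, never from a script. Its argument "moves" is one flat list of numbers, 4 for each row, row after row: the shift along the tool's x, y, z normalised to -1 to 1, where 1 is 0.15 m, then the turn about the tool's z normalised to -1 to 1, where 1 is pi/2 rad. A call has 1 to 10 rows; each row shifts and turns the commanded pose from where the row before left it, along the tool's axes as they then stand; what a row does not reach is not made up. A row lasts 1/8 s, in which the tool goes at most 62.5 mm and 10.7 degrees, less where a joint would pass 70% of its speed; a pose out of reach is approached as far as the arm can. A call with a number of a shift or a turn outside -1 to 1 is refused whole. A call with a gripper value outside its range is refused whole. "claw" is the finger opening in mm, from 0 to 95.1, set as the call begins (left out, the last holds). The fingers move at their own pace and stop on an object; the grip force is fixed at half the most. Time passes only in rows, so rows that do not move let the fingers close. It gives the time, the measured TCP pose, the force, the opening and the grip force at its end, in the units of the state.
- monitor.state(): the state, without advancing time (a new reading comes with each control period).
- viewer.read_camera(name): name is "scene" or "top" or "wrist"; returns the picture (384x512x3 uint8, red, green, blue); there is no depth.
- viewer.camera_info(name): a dict with "K" (3x3 intrinsics, pixels), "dist_coeffs" ([k1, k2, p1, p2, k3] as OpenCV has them; the pictures are not rectified), "camera_from_world" (4x4, takes a point from world to camera coordinates). Camera axes: x right, y down, z forward; pixel columns grow to the right and rows downward; lengths in mm; the calibration is good to about 2 mm. A picture is of the moment at which its call begins: read the wrist's pose just before it. camera_info takes no time and is no camera call; for the wrist camera it gives the pose at the moment of the call.
- order.job_done(): hands the job in; it is judged then, once.
The state is a dict: "t": time; "joints": joint angles; "qvel": joint speeds; "tau": joint torques, N m; "eef_pos": TCP position; "tcp_rot": TCP orientation; "ft_force": force on the tool from outside, world axes, zero at the start; "moment": the same for the moment, N m; "opening": opening from 0.0 (shut) to 1.0 (fully open); "grip_force": force on a finger pad.
Only numpy, scipy, OpenCV 4.12 (cv2) and the standard library are available. Lean on these libraries where they do the work, as an engineer would, in place of code of your own. Each camera call takes 0.05 s, during which the arm holds its last target. There are 200 camera calls.

### The job

Take the black viewing lamp out of its grey dock and mount it in the aluminium desk rail: drop its foot through the slot lengthwise, right over the orange spring pad that sits somewhere down in the channel, press down against the spring, twist a quarter turn so that the light window faces the white test plate, and let the spring lift the foot until its grooves catch the rail's lips. Leave the lamp standing upright and locked by itself, and do not disturb the test plate, the two dropper vials or the spray bottle.

Things in the scene. Friction and masses are not known exactly. Their poses are not given: they have to be found in the camera images.
- lamp_grip (a point): Grip point of the loose black viewing lamp (about 0.24 kg): on its upright axis, 85 mm above the underside of its foot. Body 36 mm (lamp x) by 28 mm (lamp y), from 40 to 118 mm above the underside; its top is at 120 mm. Grasp from above across either pair of faces. Axes: x = the way the white light window looks = the long way of the foot, z = up.
- lamp_light (a point): Middle of the lamp's white light window, 18 mm ahead of lamp_grip along lamp x, 85 mm above the foot's underside.
- lamp_foot (a point): Centre of the underside of the lamp's steel foot: a block 44 (lamp x) by 18 (y) by 8 mm high, with a tooth 4 mm higher at each end of x (17.25 to 22 mm from the axis). Between each tooth and the 16 mm round stem lies a groove 9.25 mm wide, 4 mm deep. At the start the foot stands loosely in the dock.
- rail: Fixed aluminium channel on the desk, 320 mm long along its y, 70 mm wide along its x, 38 mm high; origin at the centre of its underside, on the desk. Black caps, 6 mm thick, close both ends beyond the 320 mm. The test plate lies on its +x side.
- rail_slot (a point): Centre of the slot in the rail's top, 38 mm above the desk. The slot is 22 mm wide, at rail x = 0, along the whole length. The foot goes in with its 44 mm length along rail y.
- rail_lips (a point): Point midway between the lower edges of the two lips, 29 mm above the desk. Each lip's edge is turned down from 34 to 29 mm, 3.5 mm thick (rail x 11 to 14.5 mm either side). To turn, the foot's underside must be pressed below 17 mm above the desk. Caught by the lips, its underside is at 21 mm and lamp_grip at 106 mm.
- rail_floor (a point): Middle of the channel's floor, 8 mm up, 60 mm wide. An unmeasured orange pad, 50 (rail y) by 52 mm, stands in the channel, centre within 70 mm of this point along y: look, or feel its upright end faces with a foot slid just over the floor. Top 23 mm up; it sinks 11 mm, pushing 6 N plus 0.8 N/mm. Turn the foot within 15 mm of its centre; off the pad nothing lifts it.
- dock: Fixed grey plastic dock plate, 90 by 60 mm, with a shallow socket 56 by 30 mm (walls 4 mm thick, their tops at z 15 mm); the socket's floor, on which the foot's underside stands, is 7 mm above the desk. Origin under its centre, on the desk. Just lift the lamp straight out.
- box: Fixed clear plastic box with a green rim, 128 by 108 mm, 57 mm high; origin under its centre. Not needed.
- plate: Loose white blood test plate, 120 by 170 mm, 8 mm thick, with rows of small wells, lying on the rail's +x side; origin under its centre. Leave it alone.
- vial_a: Loose white dropper vial with a green cap, 28 mm wide, 57 mm high, on the rail's -x side; origin under its centre. Leave it alone.
- vial_b: Loose white dropper vial with a blue cap, 28 mm wide, 57 mm high, on the rail's -x side; origin under its centre. Leave it alone.
- sprayer: Loose clear spray bottle with a white head, 60 mm wide, 177 mm high, standing at the right rear; origin under its centre. Leave it alone.

How it is judged:
By the outcome, as a careful person would: the job done as asked, in the order asked, and still so for the second after the job is handed in, with the robot touching nothing.
It also fails if it takes over 61 s, if anything falls off the work surface, if the arm or the gripper's body presses on something with over 40 N, if the wrist force passes 120 N, or if a joint passes its speed limit or range.

## Working session

There is one attempt and no reset: what is moved stays moved. The work goes in short steps, Python scripts to look and compute and a tool call to move; the robot and the scene stay as the last step left them, time stands still between calls to the robot, and variables do not carry over. Pictures are saved under pics/ and viewed, at most 10 in all, crops included, and the job is handed in when it is done.

Besides the shell and the picture viewer there is one more tool, called after "Emit:" by a JSON object that holds its "method" and its "body", one argument or row to a line. move_arm: Moves the arm, as the interface text tells. Scaled input: -1 to 1 covers 0.15 m each way for a shift and pi/2 rad each way for a turn. Its arguments: {"type":"object","properties":{"moves":{"type":"array"},"claw":{"type":"number"}},"required":["moves"]}

```bash
mkdir -p pics
cat > h.py <<'E'
import sys; sys.path.insert(0,'.')
import numpy as np, cv2
from cell import monitor, viewer, order, env
def snap(n,f):
    i=viewer.camera_info(n); im=viewer.read_camera(n)
    np.savez(f'{f}.npz',im=im,K=np.array(i['K']),d=np.array(i['dist_coeffs']),T=np.array(i['camera_from_world']))
    return im
def ray(f,px,z):
    a=np.load(f'{f}.npz'); T=a['T']
    p=cv2.undistortPoints(np.array(px,float).reshape(-1,1,2),a['K'],a['d']).reshape(-1,2)
    R=T[:3,:3]; c=-R.T@T[:3,3]
    d=np.c_[p,np.ones(len(p))]@R
    return c+d*((z-c[2])/d[:,2])[:,None]
def proj(f,P):
    a=np.load(f'{f}.npz'); T=a['T']
    return cv2.projectPoints(np.array(P,float).reshape(-1,1,3),cv2.Rodrigues(T[:3,:3])[0],T[:3,3],a['K'],a['d'])[0].reshape(-1,2)
def save(f,im,box=None,s=1):
    if box: im=im[box[1]:box[3],box[0]:box[2]]
    im=cv2.resize(im,None,fx=s,fy=s,interpolation=cv2.INTER_CUBIC)
    cv2.imwrite(f'pics/{f}.png',im[:,:,::-1])
E
python3 - <<'E'
from h import *
print(monitor.state())
for n in ('top','scene'):
    im=snap(n,n+'0'); save(n+'0',im,s=1.5)
    a=np.load(n+'0.npz'); print(a['T'].round(3), a['K'])
E
```

```text
{'t': 0.0, 'joints': array([-1.23360123e+00,  4.91548624e-01,  1.55946748e+00, -2.74493084e-05,
        1.09169683e+00, -1.05611348e-01]), 'qvel': array([ 0.00190083,  0.00170511, -0.00068611,  0.0008441 , -0.00014819,
       -0.00043479]), 'tau': array([-1.60265372e-04, -6.12641501e+01, -2.58186615e+01,  6.93508959e-02,
        4.82740975e-02, -3.68672738e-05]), 'eef_pos': array([ 267.7219959 , -564.4764808 ,  214.06233315]), 'tcp_rot': array([-3.14047605e+00, -9.38857576e-05,  4.42819060e-01]), 'ft_force': array([-0.34104955,  0.46764792,  0.95686102]), 'moment': array([0.01717104, 0.02501661, 0.05231704]), 'grip_force': 0.0, 'opening': 1.0010940729478797}
[[ 3.00000e-03 -1.00000e+00 -2.20000e-02 -9.53200e+00]
 [-9.85000e-01  1.00000e-03 -1.74000e-01  5.63814e+02]
 [ 1.74000e-01  2.30000e-02 -9.85000e-01  9.78462e+02]
 [ 0.00000e+00  0.00000e+00  0.00000e+00  1.00000e+00]] [[438.35003959   0.         259.13656689]
 [  0.         438.35003959 189.28616272]
 [  0.           0.           1.        ]]
[[ 7.63000e-01  6.46000e-01 -2.30000e-02 -4.08315e+02]
 [ 3.57000e-01 -4.51000e-01 -8.18000e-01 -1.31739e+02]
 [-5.39000e-01  6.16000e-01 -5.74000e-01  1.38801e+03]
 [ 0.00000e+00  0.00000e+00  0.00000e+00  1.00000e+00]] [[403.85487479   0.         248.23489576]
 [  0.         403.85487479 193.19172536]
 [  0.           0.           1.        ]]
```

View pics/top0.png

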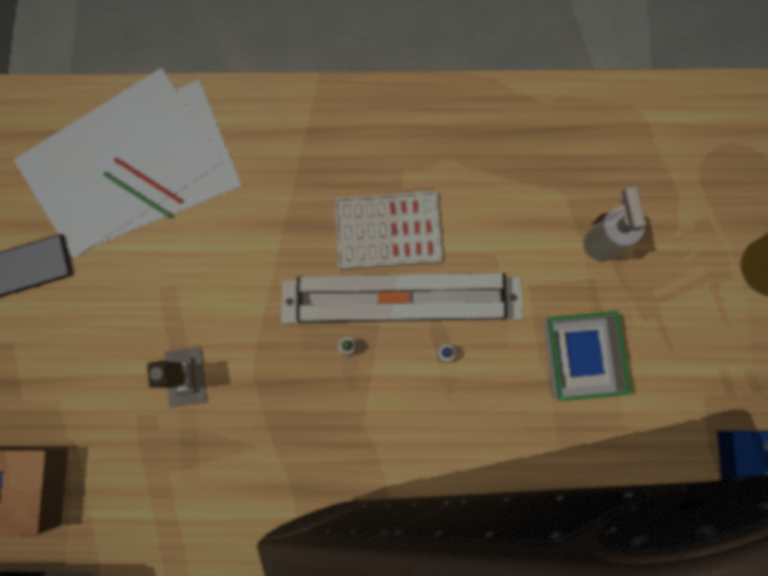

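View pics/scene0.png

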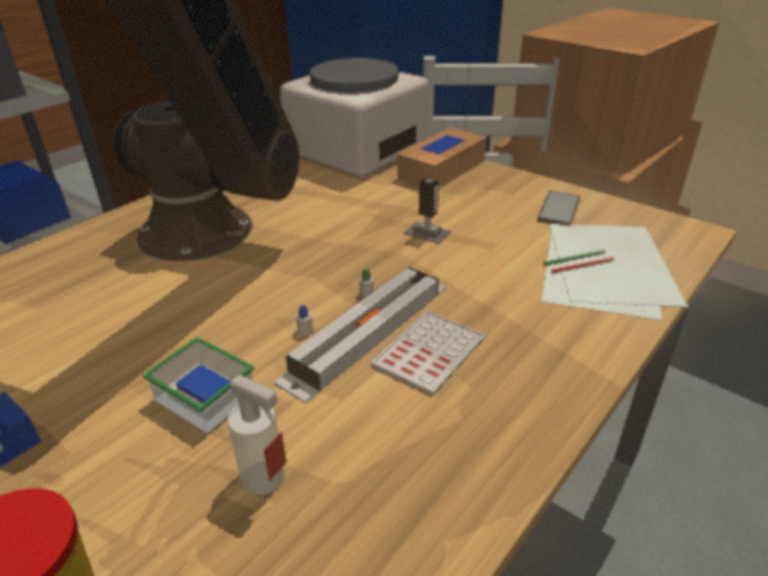

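The top view shows the lamp at (165,373), the dock at (187,377), the rail from (300,298) to (505,298), the orange pad at (394,297) and the plate above the rail (+x side). All of these are 1.5x pixels. Next I'll enlarge the rail and the lamp.

Run:
```python
from h import *
im=np.load('top0.npz')['im']
g=lambda x:cv2.convertScaleAbs(x,alpha=1.6)
a=cv2.resize(g(im[175:225,180:355]),(787,225),interpolation=cv2.INTER_CUBIC)
b=cv2.resize(g(im[222:282,90:150]),(360,360),interpolation=cv2.INTER_CUBIC)
s=np.load('scene0.npz')['im']
c=cv2.resize(g(s[110:170,260:320]),(360,360),interpolation=cv2.INTER_CUBIC)
o=np.zeros((590,790,3),np.uint8);o[:225,:787]=a;o[230:590,:360]=b;o[230:590,400:760]=c
save('crop1',o)
```

```text
(no output)
```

View pics/crop1.png

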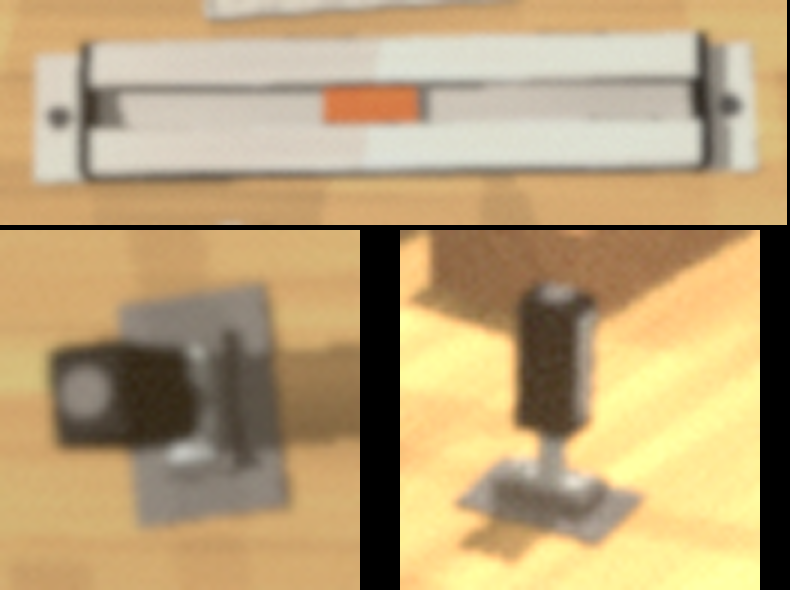

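The pad spans x=323..418 in the crop, the slot runs along (90..700, ~105..97), and the lamp's top is at (85,391) in the lower-left crop. The window strip is on the lamp's right face in the scene view, which is about +x.

Run:
```python
from h import *
A=lambda p:[(180+x/4.5,175+y/4.5) for x,y in p]
B=lambda p:[(90+x/6,222+(y-230)/6) for x,y in p]
r=ray('top0',A([(88,43),(702,34),(702,166),(90,176)]),38).round(1);print('rail',r,r.mean(0))
s=ray('top0',A([(100,88),(690,79),(690,115),(100,127)]),36).round(1);print('slot',s)
print('yaw',[np.degrees(np.arctan2(*(a-b)[:2][::1])) for a,b in((r[1],r[0]),(r[2],r[3]),(s[1],s[0]),(s[2],s[3]))])
p=ray('top0',A([(323,105),(419,104)]),23);print('pad',p,p.mean(0))
d=ray('top0',B([(120,303),(268,285),(288,510),(140,524)]),7);print('dock',d,d.mean(0))
print('lamp top',ray('top0',B([(85,391)]),127), 'corner',ray('top0',B([(52,348),(60,447)]),125))
c=np.load('top0.npz');print('others',ray('top0',[(231,230),(298,235),(260,153)],57))
```

```text
rail [[ 577.3  133.6   38. ]
 [ 581.9 -190.5   38. ]
 [ 512.  -188.6   38. ]
 [ 506.5  130.6   38. ]] [544.425 -28.725  38.   ]
slot [[ 553.5  126.9   36. ]
 [ 558.2 -183.9   36. ]
 [ 539.1 -183.4   36. ]
 [ 532.7  126.3   36. ]]
yaw [np.float64(179.1868469910531), np.float64(179.0128583753494), np.float64(179.13362406957688), np.float64(178.81614206118698)]
pad [[546.44766806   9.43396579  23.        ]
 [546.98006073 -41.69262509  23.        ]] [546.71386439 -16.12932965  23.        ]
dock [[461.30666446 352.55474655   7.        ]
 [468.64965518 292.88486167   7.        ]
 [379.47658409 280.16856859   7.        ]
 [373.79299939 339.04568306   7.        ]] [420.80647578 316.16346497   7.        ]
lamp top [[421.45158908 319.34840506 127.        ]] corner [[436.72104179 332.97585923 125.        ]
 [401.81102319 327.75914834 125.        ]]
others [[467.72369273  55.27805407  57.        ]
 [456.56491654 -97.9142634   57.        ]
 [649.46028862 -10.66885318  57.        ]]
```

Emit:
{"method": "move_arm", "body": {
  "moves": [0,0,0,0.0955,0,0,0,0.0955,0.1935,-0.352,0,0,0.1935,-0.352,0,0,0.1935,-0.352,0,0,0.1935,-0.352,0,0,0.1935,-0.352,0,0,0.1935,-0.352,0,0,0.1935,-0.352,0,0,0.1935,-0.352,0,0],
  "claw": 70
}}

```text
t: 1.35
eef_pos: [437.9, -111.7, 214.6]
tcp_rot: [3.141, -0.0, 0.143]
ft_force: [0.8, -0.3, 0.2]
opening: 0.732
grip_force: 0.0
```

Emit:
{"method": "move_arm", "body": {
  "moves": [0.037,-0.357,0,0,0.037,-0.357,0,0,0.037,-0.357,0,0,0.037,-0.357,0,0,0.037,-0.357,0,0,0.037,-0.357,0,0,0.037,-0.357,0,0,0.037,-0.357,0,0,0,0,0,0]
}}

```text
t: 2.48
eef_pos: [419.9, 319.5, 214.0]
tcp_rot: [-3.142, 0.0, 0.147]
ft_force: [-0.4, 0.2, 0.0]
opening: 0.736
grip_force: 0.0
```

Run:
```python
from h import *
im=snap('wrist','w0'); save('w0',im,s=1.5)
a=np.load('w0.npz');T=a['T'];print(-T[:3,:3].T@T[:3,3])
print(proj('w0',[[421,318,127],[421,318,125]])*1.5)
```

```text
[494.63082938 330.97428089 383.388553  ]
[[390.64048088 284.57148274]
 [390.61170076 283.53760818]]
```

View pics/w0.png

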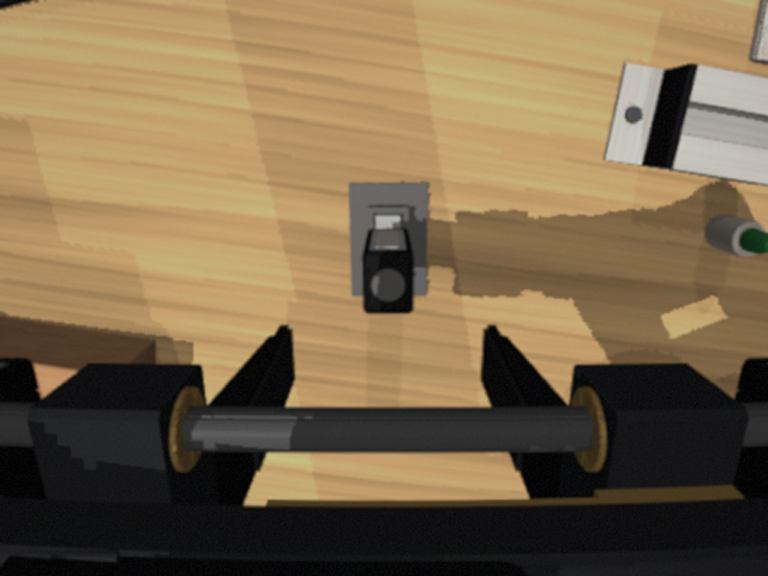

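The wrist view shows the lamp's top at (388,285), within 1 mm of the prediction. Its window faces +tool x and it is square to the fingers. I'll descend and grasp.

Emit:
{"method": "move_arm", "body": {
  "moves": [0.007,0.006,0.313,0,0,0,0.313,0,0,0,0.313,0,0,0,0,0]
}}

```text
t: 3.02
eef_pos: [420.6, 314.2, 71.6]
tcp_rot: [3.139, 0.006, 0.142]
ft_force: [-0.9, -0.0, -0.2]
opening: 0.739
grip_force: 0.0
```

Emit:
{"method": "move_arm", "body": {
  "moves": [0,0,0,0,0,0,0,0,0,0,0,0,0,0,0,0,0,0,0,0],
  "claw": 0
}}

```text
t: 3.65
eef_pos: [421.8, 316.5, 74.1]
tcp_rot: [-3.141, -0.001, 0.143]
ft_force: [-2.3, 6.4, -0.6]
opening: 0.293
grip_force: 29.9
```

Emit:
{"method": "move_arm", "body": {
  "moves": [0,0,-0.1,0,0,0,-0.2,0,0,0,-0.3,0,0,0,-0.2,0,0,0,-0.1,0,0,0,0,0,0,0,0,0]
}}

```text
t: 4.53
eef_pos: [421.2, 315.7, 207.5]
tcp_rot: [3.141, 0.002, 0.143]
ft_force: [0.7, 0.5, -2.6]
opening: 0.295
grip_force: 30.0
```

Emit:
{"method": "move_arm", "body": {
  "moves": [0.0842,0.3845,0,0,0.0842,0.3845,0,0,0.0842,0.3845,0,0,0.0842,0.3845,0,0,0.0842,0.3845,0,0,0.0842,0.3845,0,0,0,0,0,-0.1149,0,0,0,-0.1149,0,0,0,-0.1149,0,0,0,-0.1149]
}}

```text
t: 5.78
eef_pos: [545.5, -15.8, 207.2]
tcp_rot: [-3.14, 0.001, 0.87]
ft_force: [-0.2, 0.9, -2.0]
opening: 0.295
grip_force: 30.0
```

Emit:
{"method": "move_arm", "body": {
  "moves": [0,0,0,-0.1149,0,0,0,-0.1149,0,0,0,-0.1149,0,0,0,-0.1149,0,0,0.2,0,0,0,0,0,0,0,0,0]
}}

```text
t: 6.65
eef_pos: [546.1, -15.8, 178.8]
tcp_rot: [-3.141, -0.0, 1.586]
ft_force: [-0.4, -0.6, -1.7]
opening: 0.291
grip_force: 30.0
```

Run:
```python
from h import *
print({k:np.round(v,3) for k,v in monitor.state().items() if k in('eef_pos','tcp_rot','t')})
im=snap('wrist','w1'); t=snap('top','top1')
save('w1',im,s=1.5)
for y in (-16,9,-41): print(y,(proj('w1',[[545.5,y,38],[534.5,y,36],[556.5,y,36]])*1.5).round().tolist())
```

```text
{'t': np.float64(6.65), 'eef_pos': array([546.057, -15.75 , 178.78 ]), 'tcp_rot': array([-3.141, -0.   ,  1.586])}
-16 [[388.0, 264.0], [371.0, 263.0], [405.0, 264.0]]
9 [[388.0, 226.0], [371.0, 225.0], [406.0, 226.0]]
-41 [[387.0, 301.0], [371.0, 300.0], [404.0, 301.0]]
```

View pics/w1.png

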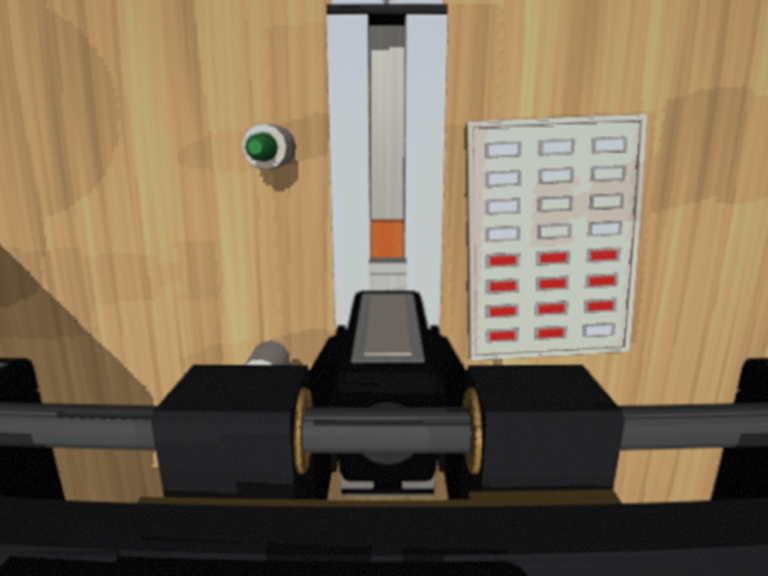

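The slot edges (370 and 406 at v≈226) match the prediction. The pad's far end is at v≈219, and the foot hides its near end.

Run:
```python
from h import *
print(ray('w1',[[387/1.5,219/1.5],[387/1.5,260/1.5]],23), ray('w1',[[369.5/1.5,60/1.5],[405/1.5,60/1.5],[369.5/1.5,200/1.5],[405.5/1.5,200/1.5]],37))
# sub-pixel: columns/rows orange
im=np.load('w1.npz')['im'].astype(int)
o=(im[:,:,0]-im[:,:,2]>90)&(im[:,:,0]>150)
v,u=np.nonzero(o[140:180,245:272]);print(v.min()+140,v.max()+140,u.min()+245,u.max()+245)
t=np.load('top1.npz')['im'];save('c2',cv2.convertScaleAbs(t[160:240,180:355],alpha=1.6),s=4.5)
```

```text
[[544.54326031  10.97854088  23.        ]
 [544.9516059  -16.73165993  23.        ]] [[532.91178177 106.79145302  37.        ]
 [553.67899207 107.0954801   37.        ]
 [533.44825462  24.88217079  37.        ]
 [555.88829564  25.2180431   37.        ]]
148 170 248 268
```

View pics/c2.png

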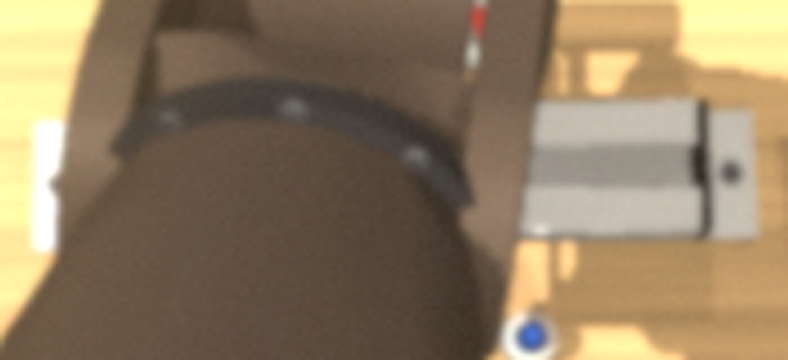

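Emit:
{"method": "move_arm", "body": {
  "moves": [0,0,0.3,0,0,0,0.1,0,0,0,0.05,0,0,0,0.05,0,0,0,0.05,0,0,0,0,0]
}}

```text
t: 7.5
eef_pos: [545.9, -15.7, 96.1]
tcp_rot: [-3.141, 0.0, 1.587]
ft_force: [0.4, -0.0, -2.0]
opening: 0.295
grip_force: 30.0
```

Emit:
{"method": "move_arm", "body": {
  "moves": [0,0,0.025,0,0,0,0.025,0,0,0,0.02,0,0,0,0,0]
}}

```text
t: 8.0
eef_pos: [546.2, -15.7, 86.1]
tcp_rot: [3.141, 0.0, 1.587]
ft_force: [-0.3, 0.7, 6.3]
opening: 0.29
grip_force: 30.0
```

Emit:
{"method": "move_arm", "body": {
  "moves": [0,0,0.02,0,0,0,0.02,0,0,0,0.004,0,0,0,0,0,0,0,0,0]
}}

```text
t: 8.62
eef_pos: [546.2, -15.7, 80.1]
tcp_rot: [3.141, 0.0, 1.587]
ft_force: [-3.1, -0.2, 11.2]
opening: 0.293
grip_force: 30.0
```

Emit:
{"method": "move_arm", "body": {
  "moves": [0,-0.003,0,0,0,0,0,0.05,0,0,0,0.1,0,0,0,0.1,0,0,0,0.1,0,0,0,0]
}}

```text
t: 9.38
eef_pos: [546.6, -15.9, 80.3]
tcp_rot: [3.139, -0.001, 1.035]
ft_force: [-0.8, 0.4, 10.0]
opening: 0.291
grip_force: 30.0
```

Emit:
{"method": "move_arm", "body": {
  "moves": [0,0,0,0.1,0,0,0,0.1,0,0,0,0.1,0,0,0,0.1,0,0,0,0.1,0,0,0,0.1,0,0,0,0.05,0,0,0,0,0,0,0,0]
}}

```text
t: 10.5
eef_pos: [546.7, -15.9, 80.4]
tcp_rot: [3.141, -0.003, 0.016]
ft_force: [-0.4, -0.4, 11.4]
opening: 0.295
grip_force: 30.0
```

Run:
```python
from h import *
s=monitor.state();print(s['tcp_rot'],s['moment'],s['ft_force'],s['joints'][5])
```

```text
[ 3.14096081 -0.00331912  0.01569076] [ 0.03259002 -0.00104471 -0.13524133] [-0.40215044 -0.42414045 11.42977207] 1.4053055279803117
```

Emit:
{"method": "move_arm", "body": {
  "moves": [-0.005,0,-0.01,0,0,0,-0.01,0,0,0,-0.015,0,0,0,0,0,0,0,0,0]
}}

```text
t: 11.12
eef_pos: [546.4, -16.0, 85.5]
tcp_rot: [3.141, -0.005, 0.016]
ft_force: [3.0, -1.4, 7.1]
opening: 0.293
grip_force: 30.0
```

Emit:
{"method": "move_arm", "body": {
  "moves": [0.004,0,-0.005,0,0,0,-0.005,0,0,0,0,0,0,0,0,0]
}}

```text
t: 11.62
eef_pos: [546.6, -15.9, 86.8]
tcp_rot: [3.141, -0.003, 0.016]
ft_force: [1.7, -0.2, 6.0]
opening: 0.294
grip_force: 30.0
```

Emit:
{"method": "move_arm", "body": {
  "moves": [0,0,-0.002,0,0,0,0,0,0,0,0,0,0,0,0,0],
  "claw": 60
}}

```text
t: 12.12
eef_pos: [545.3, -15.7, 86.1]
tcp_rot: [3.142, 0.0, 0.016]
ft_force: [0.5, -0.0, -0.1]
opening: 0.616
grip_force: 0.0
```

Emit:
{"method": "move_arm", "body": {
  "moves": [0,0,-0.1,0,0,0,-0.3,0,0,0,-0.3,0,0,0,-0.3,0,-0.4,0,0,0,0,0,0,0,0,0,0,0]
}}

```text
t: 13.0
eef_pos: [485.9, -16.8, 237.3]
tcp_rot: [3.141, -0.002, 0.016]
ft_force: [0.6, -0.1, 0.1]
opening: 0.63
grip_force: 0.0
```

Run:
```python
from h import *
w=snap('wrist','w2'); s=snap('scene','s2'); print(monitor.state()['ft_force'])
g=lambda x:cv2.convertScaleAbs(x,alpha=1.4)
a=cv2.resize(g(s[150:280,170:340]),(510,390),interpolation=cv2.INTER_CUBIC)
b=cv2.resize(g(w[100:300,190:330]),(280,400),interpolation=cv2.INTER_CUBIC)
o=np.zeros((400,795,3),np.uint8);o[:390,:510]=a;o[:,515:]=b;save('f',o)
up=(proj('s2',[[545.5,-15,141],[545.5,-15,106],[545.5,-15,61]])-[170,150])*3;print(up)
print((proj('w2',[[545.5,-15,141]])-[190,100])*2+[515,0])
```

```text
[ 0.41146978 -0.70549304  0.02596378]
[[228.71564288  74.55687174]
 [229.77735305 109.5197905 ]
 [231.08266429 152.50432205]]
[[649.18597106  30.14665647]]
```

View pics/f.png

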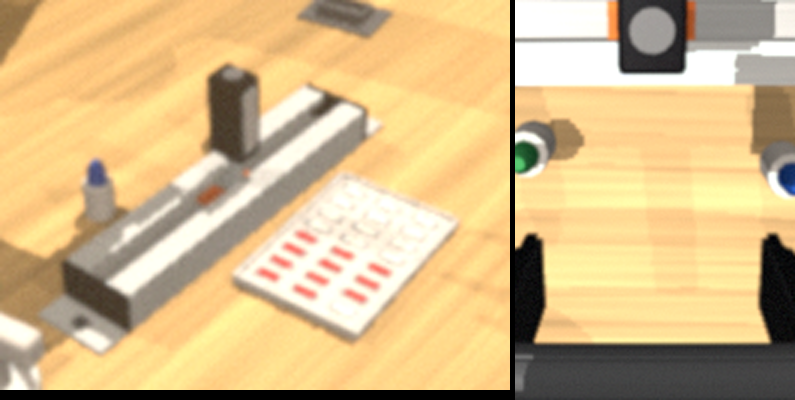

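The lamp stands upright and square in the slot above the pad, with its window facing the plate. Its top is at (652,30) in the wrist crop against (649,30) predicted. The plate and vials are undisturbed.

```bash
python3 -c "
from h import *
print(order.job_done())"
```

```text
the job is handed in; nothing more can be done
None
```

I mounted the lamp in the rail over the spring pad, with its window facing the test plate. It stands upright by itself and looks caught by the lips in the last pictures. I handed the job in after about 13 s; no verdict came back.

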